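# Sweep the offcuts off the model railway board

## Robot

A 6-joint arm with a two-finger parallel gripper is mounted at the origin on the work surface. World frame = base frame: x ahead of the robot, y to its left, z up, the work surface at z = 0. Lengths are in m, angles in rad, forces in N, time in s.
With the tool pointing down it reaches from about 0.35 to 0.975 m from the base axis. Payload 4.9 kg.
Tool frame: the origin (TCP) lies midway between the tips of the shut fingers; the grasp point (between the pads) lies 19 mm behind it (ctrl.hold_point_z is the distance from the TCP to the grasp point, in m); z points along the fingers, y is the line along which they close (so a half turn about z gives the same grasp; the last joint's range is limited). The gripper opens to 85 mm and grips with 20 to 120 N. Pads are 22 mm wide; open, the fingers measure 114 mm over their backs; the gripper's body (76 mm by 85 mm) begins 54 mm behind the grasp point. The pads swing forward as they close: fully open they stand 13 mm farther back than shut.
Start: joints at [1.03, 0.053, 1.613, -0, 1.476, -0.119], TCP at [0.256, 0.57, 0.231] pointing down, gripper open.
Joint ranges: [-3.01, 3.01], [-1.01, 2.22], [0.06, 2.58], [-1.02, 4.17], [0.09, 2.62], [-3.14, 3.14]. Speed limits (rad/s): [2.57, 2.57, 3.14, 3.14, 3.14, 3.14].

## Interface

Orientations are given as a rotation vector (axis times angle).
In Python, from station import status, viewer, finish_job, ctrl gives the robot as it stands.
- The arm moves only by the shell command python3 -m jog 'ROWS' [FORCE]. ROWS is JSON, a list of rows, each a list of 7 numbers: the turn, a rotation vector about the tool's x, y, z each as a share of 5 degrees, from -1 to 1, then the shift along the tool's x, y, z each as a share of 30 mm, from -1 to 1, then the opening, from -1 (shut) to 1 (fully open). A call has 1 to 5 rows; each row shifts and turns the commanded pose from where the row before left it, along the tool's axes as they then stand; what a row does not reach is not made up. A row lasts 1/8 s, in which the tool goes at most 62.5 mm and 10.7 degrees, less where a joint would pass 70% of its speed; a pose out of reach is approached as far as the arm can. A call with a number of a shift or a turn outside -1 to 1 is refused whole. A call with a gripper value outside its range is refused whole. The fingers move at their own pace and stop on an object; FORCE is the grip in N (left out, the last holds). Time passes only in rows, so rows that do not move let the fingers close. It gives the time, the measured TCP pose, the force, the opening and the grip force at its end, in the units of the state.
- status.get_obs(): the state, without advancing time (a new reading comes with each control period).
- viewer.get_image(name): name is "scene" or "side" or "wrist"; returns a dict with "img" (400x640x3 uint8, red, green, blue), "fovy" (degrees; the focal length in pixels is half the picture's height over the tangent of half this angle, whatever the lens; pixels are square), "cx", "cy" (the principal point, pixels), "rvec" (rotation vector, rad) and "tvec" (3), from world to camera coordinates, as OpenCV has them. Camera axes: x right, y down, z forward; pixel columns grow to the right and rows downward; lengths in m; the calibration is good to about 2 mm. A picture is of the moment at which its call begins. There is no depth.
- finish_job(): hands the job in; it is judged then, once.
The state is a dict: "t": time; "q": joint angles; "dq": joint speeds; "effort": joint torques, N m; "tool_pos": TCP position; "tool_rot": TCP orientation; "contact_force": force on the tool from outside, world axes, zero at the start; "wrist_torque": the same for the moment, N m; "opening": finger opening in m; "grip_force": force on a finger pad.
Only numpy, scipy, OpenCV 4.12 (cv2) and the standard library are available. Lean on these libraries where they do the work, as an engineer would, in place of code of your own. Each camera call takes 0.05 s, during which the arm holds its last target. There are 200 camera calls.

## Task

Clear the model railway board: with the fingertips, sweep the three aluminium offcuts along the board and off its end into the open cardboard tray standing there, so that all three lie inside the tray. Only push them: do not pick up, lift or carry them, and let none fall on the table. Leave the wagon, the tree, the hut and everything on the table where they stand.

Things in the scene. Friction and masses are not known exactly. Their poses are not given: they have to be found in the camera images.
- board: Fixed railway board, green top 60 mm above the table, 260 mm deep (its x), 360 mm long (its y). Origin: centre of its underside. Lips 12 mm high stand on it at x = +-124 to +-130 mm; its ends (y = +-180 mm) have none. Models stand within 25 mm of its centre line; offcuts lie with their middles 70 to 90 mm from that line, two on the robot's side, one beyond.
- tray: The open cardboard tray, fixed, against one end of the board (which end varies), 2 mm gap. 260 mm (its x, same direction as the board's) by 130 mm (its y) outside, 54 mm high, walls 4 mm, so its rim is 6 mm below the board's top. Origin at the centre of its underside.
- carton: A closed cardboard carton, fixed, of the tray's outer size, 55 mm high, against the board's other end. Nothing goes on it.
- offcut_bar: Loose aluminium offcut, a plain bar 40 (its x) by 18 (its y) by 16 mm high, about 30 g. Origin at its middle. Any yaw.
- offcut_angle: Loose aluminium offcut, L-shaped seen from above, 34 by 34 by 16 mm high, legs 12 mm thick along its -y and -x sides, about 30 g. Origin at the middle of its bounding box. Any yaw.
- offcut_channel: Loose aluminium offcut, U-shaped seen from above, 36 (its x) by 30 (its y) by 16 mm high, walls 9 mm, open to its +y, about 30 g. Origin at the middle of its bounding box. Any yaw.
- wagon: Bystander: loose yellow toy passenger wagon, 32 (its x) by 88 (its y) by 40 mm high, on the middle of the board. Origin under its centre.
- tree: Bystander: loose green model fir tree, 32 mm across, 62 mm high, on the board's centre line at one end of the wagon. Origin under its centre.
- hut: Bystander: loose white model hut with a brick roof, 40 by 40 mm and 42 mm high, on the board's centre line at the other end of the wagon. Origin under its centre.
- screwdriver: Bystander: loose screwdriver lying on the table beyond the board.
- glue: Bystander: loose glue bottle, 44 mm across, 110 mm high, on the table beyond the board. Origin under its centre.
- mug: Bystander: loose mug, 80 mm across, 90 mm high, on the table by the glass display case to the right of the board. Origin under its centre.

How it is judged:
At the end, for the whole second after the job is handed in: The middle of each offcut is inside the tray's walls and below its rim (54 mm above the table), and each is at rest (below 30 mm/s) (x of offcut_bar in the frame of tray between -0.128 and 0.128 m and y of offcut_bar in the frame of tray between -0.063 and 0.063 m and height (world z) of each of offcut_bar, offcut_angle, offcut_channel below 0.054 m and linear speed of each of offcut_bar, offcut_angle, offcut_channel below 0.03 m/s and x of offcut_angle in the frame of tray between -0.128 and 0.128 m and y of offcut_angle in the frame of tray between -0.063 and 0.063 m and x of offcut_channel in the frame of tray between -0.128 and 0.128 m and y of offcut_channel in the frame of tray between -0.063 and 0.063 m); the robot touches nothing.
It fails at once if an offcut is lifted (its middle more than 15 mm above where it lay) (height (world z) of any of offcut_bar, offcut_angle, offcut_channel above 0.083 m).
It fails at once if an offcut is carried through the air past an end of the board (its middle over 35 mm past the end, still at board height) ((height (world z) of offcut_bar above 0.064 m and (y of offcut_bar in the frame of board above 0.215 m or y of offcut_bar in the frame of board below -0.215 m)) or (height (world z) of offcut_angle above 0.064 m and (y of offcut_angle in the frame of board above 0.215 m or y of offcut_angle in the frame of board below -0.215 m)) or (height (world z) of offcut_channel above 0.064 m and (y of offcut_channel in the frame of board above 0.215 m or y of offcut_channel in the frame of board below -0.215 m))).
It fails at once if an offcut falls on the table, outside the tray ((height (world z) of offcut_bar below 0.035 m and not (x of offcut_bar in the frame of tray between -0.135 and 0.135 m and y of offcut_bar in the frame of tray between -0.07 and 0.07 m)) or (height (world z) of offcut_angle below 0.035 m and not (x of offcut_angle in the frame of tray between -0.135 and 0.135 m and y of offcut_angle in the frame of tray between -0.07 and 0.07 m)) or (height (world z) of offcut_channel below 0.035 m and not (x of offcut_channel in the frame of tray between -0.135 and 0.135 m and y of offcut_channel in the frame of tray between -0.07 and 0.07 m))).
It fails at once if the wagon, tree, hut, screwdriver, glue bottle or mug is shifted by more than 15 mm (distance of any of wagon, tree, hut, screwdriver, glue, mug from where it was at the start of the episode above 0.015 m).
It fails at once if the wagon, tree, hut, glue bottle or mug is tipped over (angle between any of wagon, tree, hut, glue, mug's own z axis and vertical above 0.35 rad).
It also fails if it takes over 67 s, if anything falls off the work surface, if the arm or the gripper's body presses on something with over 40 N, if the wrist force passes 120 N, or if a joint passes its speed limit or range.

## Working session

There is one attempt and no reset: what is moved stays moved. The work goes in short steps, Python scripts to look and compute and a shell command to move; the robot and the scene stay as the last step left them, time stands still between calls to the robot, and variables do not carry over. Pictures are saved under pics/ and viewed, at most 10 in all, crops included, and the job is handed in when it is done.

```bash
mkdir -p pics
cat > h.py <<'E'
import numpy as np, cv2
from station import status, viewer, finish_job, ctrl
def cam(n):
    d=viewer.get_image(n); f=200/np.tan(np.radians(d['fovy'])/2)
    K=np.array([[f,0,d['cx']],[0,f,d['cy']],[0,0,1]]); R=cv2.Rodrigues(np.array(d['rvec'],float))[0]
    return d['img'],K,R,np.array(d['tvec'],float)
def ray(c,uv,z):
    _,K,R,t=c; o=-R.T@t; v=R.T@np.linalg.inv(K)@np.array([uv[0],uv[1],1.]); return o+v*(z-o[2])/v[2]
def proj(c,p):
    _,K,R,t=c; q=K@(R@np.array(p,float)+t); return q[:2]/q[2]
E
python3 - <<'E'
from h import *
for n in('scene','side','wrist'):
    c=cam(n); cv2.imwrite(f'pics/{n}0.png',c[0][:,:,::-1]); print(n,(-c[2].T@c[3]).round(3),c[1][0,0].round(1))
o=status.get_obs();print(o['tool_pos'],o['tool_rot'],o['t'])
E
```

```text
scene [1.107 0.462 0.661] 387.2
side [ 0.482 -0.743  0.717] 399.4
wrist [0.196 0.596 0.373] 310.9
[0.25564491 0.56979323 0.23035344] [-6.57656738e-01 -3.07144670e+00  2.35195158e-03] 0.15
```

View pics/scene0.png

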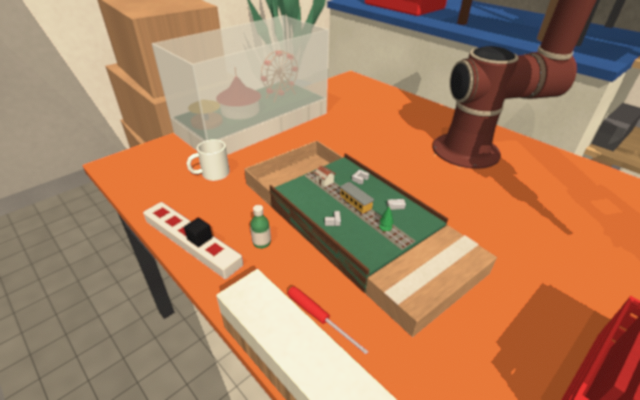

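View pics/side0.png

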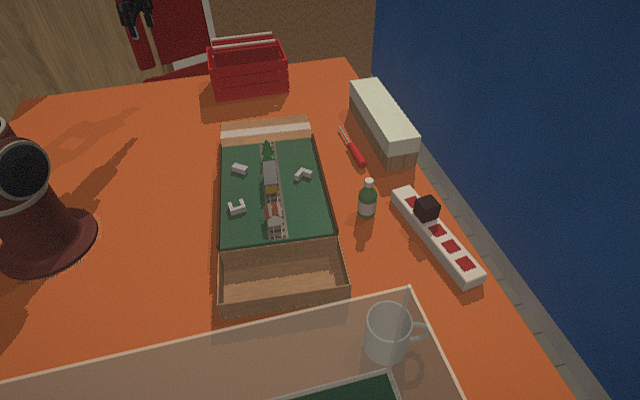

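The scene view shows the tray at the board's right (-y) end, about (300,160). In the side view it is at (283,275). Offcuts in the side view: bar (239,168) and channel (236,207) on the robot's side, angle (302,174) beyond. The models run from the tree (267,150) to the hut (275,222).

```bash
cat > meas.py <<'E'
from h import *
import sys
def blobs(c,box,hi=115):
    hsv=cv2.cvtColor(c[0],cv2.COLOR_RGB2HSV); m=((hsv[...,1]<70)&(hsv[...,2]>hi)).astype(np.uint8)
    k=np.zeros_like(m); x0,y0,x1,y1=box; k[y0:y1,x0:x1]=m[y0:y1,x0:x1]
    n,l,s,ce=cv2.connectedComponentsWithStats(k)
    return [(ce[i],s[i]) for i in range(1,n) if s[i][4]>25],l
E
python3 - <<'E'
from meas import *
c=cam('side')
b,l=blobs(c,(215,135,335,315))
for ce,s in b: print('side',ce.round(1),s,ray(c,ce,.072).round(3))
hsv=cv2.cvtColor(c[0],cv2.COLOR_RGB2HSV)
g=((hsv[...,0]>60)&(hsv[...,0]<90)&(hsv[...,1]>90)).astype(np.uint8); g[:, :210]=0;g[:,345:]=0;g[:130]=0;g[260:]=0
n,l,s,ce=cv2.connectedComponentsWithStats(g)
ys,xs=np.nonzero(g); P=np.stack([xs,ys],1).astype(np.float32)
h=cv2.convexHull(P); print(cv2.approxPolyDP(h,4,True)[:,0].tolist())
for p in cv2.approxPolyDP(h,4,True)[:,0]: print(p,ray(c,p,.06).round(3))
im=cv2.resize(c[0][125:325,205:360],None,fx=3,fy=3,interpolation=cv2.INTER_CUBIC)
cv2.imwrite('pics/crop1.png',im[:,:,::-1])
d=cam('scene')
b,l=blobs(d,(290,165,420,235),140)
for ce,s in b: print('scene',ce.round(1),s,ray(d,ce,.072).round(3))
E
```

```text
side [231.2 135.8] [221 135  28   4  60] [0.458 0.21  0.072]
side [239.4 166.2] [232 162  16   9  81] [0.466 0.07  0.072]
side [302.5 171.1] [295 167  17  10  78] [0.616 0.009 0.072]
side [278.9 207.4] [277 197   6  19  48] [ 0.537 -0.101  0.072]
side [236.2 205.3] [228 198  18  14 101] [ 0.444 -0.069  0.072]
side [269.5 209.2] [268 203   4  13  36] [ 0.516 -0.101  0.072]
side [278.3 224.3] [268 216  20  22 167] [ 0.527 -0.152  0.072]
side [312.1 308.7] [286 302  49  13 154] [ 0.551 -0.371  0.072]
[[266.0, 140.0], [273.0, 157.0], [273.0, 243.0]]
[266. 140.] [0.549 0.181 0.06 ]
[273. 157.] [0.556 0.1   0.06 ]
[273. 243.] [ 0.508 -0.191  0.06 ]
scene [324.3 180.9] [306 171  31  23 246] [ 0.531 -0.117  0.072]
scene [360. 176.] [352 170  17  14 157] [ 0.446 -0.07   0.072]
scene [357.6 193.7] [344 184  28  21 208] [ 0.507 -0.022  0.072]
scene [396.4 203.6] [388 199  18  11 171] [0.467 0.067 0.072]
scene [333.3 219.1] [325 210  16  16 182] [0.62  0.005 0.072]
scene [369.5 217.1] [362 211  16  15  80] [0.553 0.056 0.072]
scene [391.1 231.3] [386 228  12   7  41] [0.554 0.12  0.072]
```

View pics/crop1.png

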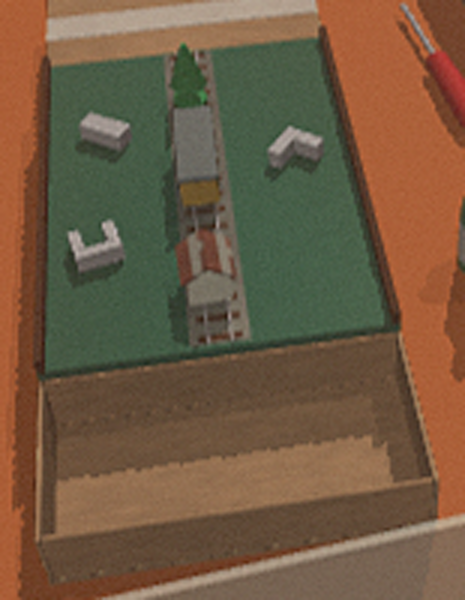

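Run:
```python
from meas import *
c=cam('side')
P=[(50,67),(318,38),(42,377),(398,330)]
W=[ray(c,(205+u/3,125+v/3),.06)[:2] for u,v in P]
for w in W: print(w.round(3))
e=(W[0]-W[2]+W[1]-W[3]); print('yaw',np.degrees(np.arctan2(-e[0],e[1])), 'near edge',np.degrees(np.arctan2(*(W[3]-W[2])[::-1])),'len',np.linalg.norm(e)/2,'wid',np.linalg.norm(W[3]-W[2]),'ctr',np.mean(W,0))
# tray outer near corners rim z=.054
for u,v in [(40,543),(436,488),(40,378),(400,335)]: print('tray',ray(c,(205+u/3,125+v/3),.054).round(3))
# details of bystanders
d=cam('scene'); 
cv2.imwrite('pics/crop2.png',cv2.resize(d[0][135:285,235:455],None,fx=3.6,fy=3.6,interpolation=cv2.INTER_CUBIC)[:,:,::-1])
```

```text
[0.427 0.18 ]
[0.673 0.158]
[ 0.395 -0.182]
[ 0.646 -0.205]
yaw -4.61173297510561 near edge -5.215750488305854 len 0.36347206809124194 wid 0.2526510601713106 ctr [ 0.5352264  -0.01225368]
tray [ 0.384 -0.31   0.054]
tray [ 0.635 -0.335  0.054]
tray [ 0.393 -0.177  0.054]
tray [ 0.648 -0.205  0.054]
```

View pics/crop2.png

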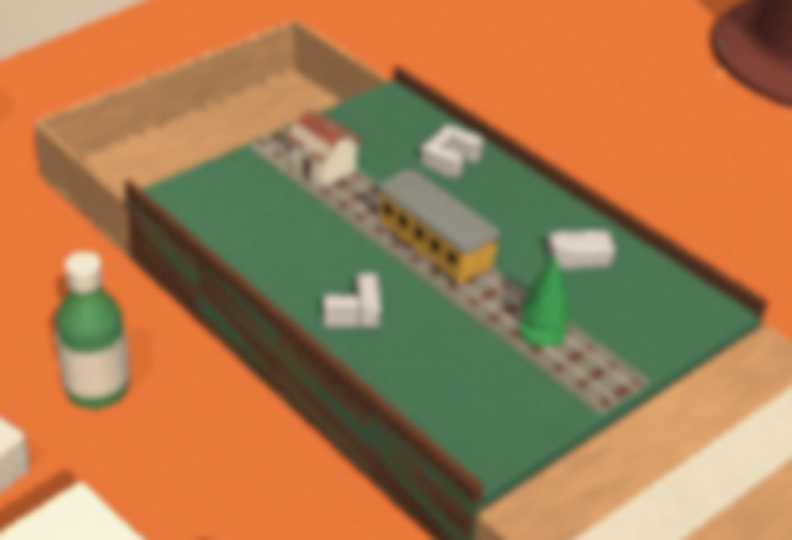

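Board yaw is about -4.7° with its centre near (0.535, -0.012), and its measured size is right. In the board frame (x, y in mm): bar (-75, 75), channel (-85, -65) with its mouth facing away from the tray, angle (81, 26). All lie 70–90 mm off the centre line, as stated. I'll turn the tool so its x runs along board +y and its y along board +x, with the fingers partly open for a two-point push.

```bash
python3 -m jog '[[0,0,1,0,0,0,-0.67],[0,0,1,0,0,0,-0.67],[0,0,1,0,0,0,-0.67],[0,0,1,0,0,0,-0.67],[0,0,1,0,0,0,-0.67]]' >/dev/null
python3 -m jog '[[0,0,1,0,0,0,-0.67],[0,0,1,0,0,0,-0.67],[0,0,1,0,0,0,-0.67],[0,0,1,0,0,0,-0.67],[0,0,1,0,0,0,-0.67]]' >/dev/null
python3 -m jog '[[0,0,1,0,0,0,-0.67],[0,0,1,0,0,0,-0.67],[0,0,1,0,0,0,-0.67],[0,0,1,0,0,0,-0.67],[0,0,0.1,0,0,0,-0.67]]'
cat > where.py <<'E'
from h import *
from scipy.spatial.transform import Rotation as Ro
o=status.get_obs(); R=Ro.from_rotvec(o['tool_rot']).as_matrix(); a=np.radians(-4.7)
B=np.array([[np.cos(a),-np.sin(a)],[np.sin(a),np.cos(a)]])
p=np.array(o['tool_pos']); print('t',round(o['t'],2),'pos',p.round(4),'board',((p[:2]-[.535,-.012])@B*1000).round(1),'toolx in board',(R[:2,0]@B).round(3),'z',R[:,2].round(3),'open',o['opening'],'F',np.round(o['contact_force'],1),'q',np.round(o['q'],2))
E
python3 where.py
```

```text
t: 2.22
tool_pos: [0.2559, 0.5702, 0.2313]
tool_rot: [2.309, 2.13, -0.0]
contact_force: [1.0, 0.2, 0.3]
opening: 0.0138
grip_force: 0.0
t 2.23 pos [0.2559 0.5702 0.2313] board [-325.9  557.4] toolx in board [-0.001  1.   ] z [-0. -0. -1.] open 0.013777848370251323 F [1.  0.2 0.3] q [1.03 0.05 1.61 0.   1.48 1.11]
```

```bash
for i in 1; do
python3 -m jog '[[0,0,0,-0.97,0.4,0.08,-0.67],[0,0,0,-0.97,0.4,0.08,-0.67],[0,0,0,-0.97,0.4,0.08,-0.67],[0,0,0,-0.97,0.4,0.08,-0.67],[0,0,0,-0.97,0.4,0.08,-0.67]]' >/dev/null
python3 -m jog '[[0,0,0,-0.97,0.4,0.08,-0.67],[0,0,0,-0.97,0.4,0.08,-0.67],[0,0,0,-0.97,0.4,0.08,-0.67],[0,0,0,-0.97,0.4,0.08,-0.67],[0,0,0,-0.97,0.4,0.08,-0.67]]' >/dev/null
python3 -m jog '[[0,0,0,-0.97,0.4,0.08,-0.67],[0,0,0,-0.97,0.4,0.08,-0.67],[0,0,0,-0.97,0.4,0.08,-0.67],[0,0,0,-0.97,0.4,0.08,-0.67],[0,0,0,-0.97,0.4,0.08,-0.67]]' >/dev/null
python3 -m jog '[[0,0,0,-0.97,0.4,0.08,-0.67],[0,0,0,-0.97,0.4,0.08,-0.67],[0,0,0,-0.97,0.4,0.08,-0.67],[0,0,0,-0.97,0.4,0.08,-0.67],[0,0,0,-0.97,0.4,0.08,-0.67]]' >/dev/null
python3 -m jog '[[0,0,0,0,0,0,-0.67],[0,0,0,0,0,0,-0.67]]' >/dev/null
done
python3 where.py
python3 - <<'E'
from meas import *
c=cam('wrist'); cv2.imwrite('pics/w1.png',c[0][:,:,::-1])
E
```

```text
t 4.97 pos [ 0.4476 -0.0291  0.1833] board [-85.7 -24.2] toolx in board [-0.001  1.   ] z [-0.  0. -1.] open 0.014478373511412842 F [-0.7  0.6  0.1] q [-0.23 -0.36  2.06  0.    1.44 -0.15]
```

View pics/w1.png

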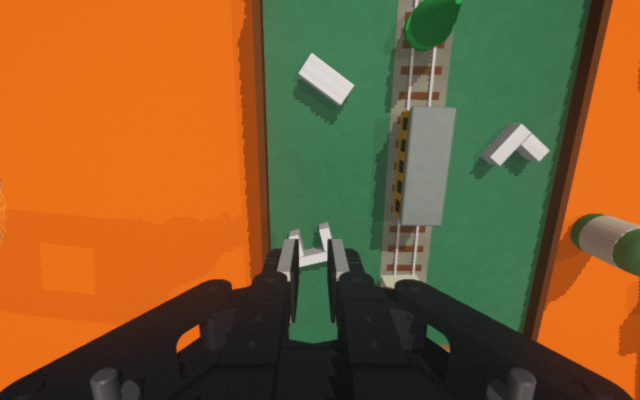

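The wrist view from above shows the channel at (308,245) with prong tips at (291,236) and (323,228), the bar at (326,79) and the angle at (515,145). The lip is at column 262.

Run:
```python
from h import *
c=cam('wrist'); a=np.radians(-4.7); B=np.array([[np.cos(a),-np.sin(a)],[np.sin(a),np.cos(a)]])
f=lambda uv,z:((ray(c,uv,z)[:2]-[.535,-.012])@B*1000).round(1)
for n,uv,z in [('tipL',(294,233),.076),('tipR',(323,225),.076),('baseR',(328,257),.076),('lipL inner top',(262,20),.072),('lipL2',(268,230),.072),('lipR',(588,20),.072),('bar a',(314,54),.076),('bar b',(354,87),.076),('bar c',(299,72),.076),('bar d',(342,104),.076),('wagL',(412,108),.1),('wagL2',(402,224),.1),('ang',(517,124),.076),('ang2',(548,154),.076),('ang3',(485,158),.076)]: print(n,f(uv,z))
for p in [(-85.7,-24.2)]:
    w=B@np.array(p)/1000+[.535,-.012]; print(proj(c,[*w,.183]),proj(c,[*w,.064]))
```

```text
tipL [-101.4  -52.7]
tipR [-76.8 -45.5]
baseR [-72.1 -74.9]
lipL inner top [-122.8  110.8]
lipL2 [-124.1  -51.5]
lipR [115.1 111.3]
bar a [-84.8  87.4]
bar b [-54.5  64.6]
bar c [-96.  75.]
bar d [-63.2  52.3]
wagL [-16.7  48.6]
wagL2 [-17.2 -36.3]
ang [73.4 37.7]
ang2 [102.1  14.6]
ang3 [52.3 11.3]
[312.49461318 254.49491415] [312.50118712 197.22495513]
```

```bash
python3 -m jog '[[0,0,0,0.1,0,0.9,-0.67],[0,0,0,0.1,0,0.9,-0.67],[0,0,0,0,0,0.9,-0.67],[0,0,0,0,0,0.8,-0.67],[0,0,0,0,0,0.2,-0.67]]'>/dev/null
python3 -m jog '[[0,0,0,0,0,0.15,-0.67],[0,0,0,0,0,0,-0.67]]'; python3 where.py
```

```text
t: 5.95
tool_pos: [0.4487, -0.0233, 0.0686]
tool_rot: [2.309, 2.129, 0.001]
contact_force: [-1.0, 0.8, -0.4]
opening: 0.0143
grip_force: 0.0
t 5.95 pos [ 0.4487 -0.0233  0.0686] board [-85.  -18.4] toolx in board [-0.001  1.   ] z [ 0.001 -0.    -1.   ] open 0.01428770945562683 F [-1.   0.8 -0.4] q [-0.22 -0.22  2.15  0.    1.21 -0.14]
```

```bash
python3 -m jog '[[0,0,0,-0.2,-0.05,0.15,-0.67],[0,0,0,-0.3,-0.05,0,-0.67],[0,0,0,-0.3,0,0,-0.67],[0,0,0,-0.3,0,0,-0.67],[0,0,0,-0.3,0,0,-0.67]]'>/dev/null
python3 -m jog '[[0,0,0,-0.3,0,0,-0.67],[0,0,0,-0.3,0,0,-0.67],[0,0,0,-0.3,0,0,-0.67],[0,0,0,-0.3,0,0,-0.67],[0,0,0,-0.3,0,0,-0.67]]'>/dev/null
python3 where.py
python3 - <<'E'
from h import *
c=cam('side'); cv2.imwrite('pics/s2.png',cv2.resize(c[0][125:325,185:380],None,fx=3,fy=3)[:,:,::-1])
E
```

```text
t 7.2 pos [ 0.4381 -0.1105  0.0633] board [ -88.5 -106.1] toolx in board [-0.001  1.   ] z [-0.  0. -1.] open 0.013724565360123958 F [-0.5 -0.5  1.1] q [-0.41 -0.2   2.15  0.    1.2  -0.33]
```

View pics/s2.png

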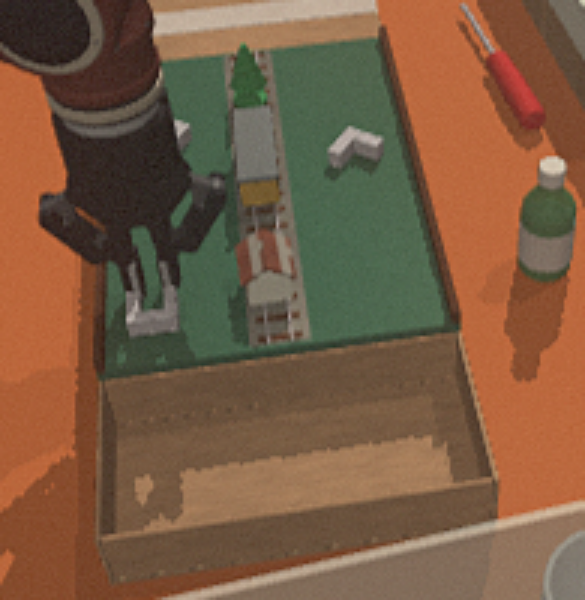

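The channel is square against both fingertips at (153,305) in the crop, clear of the hut. I'll keep pushing it over the end.

```bash
python3 -m jog '[[0,0,0,-0.3,0,0,-0.67],[0,0,0,-0.3,0,0,-0.67],[0,0,0,-0.3,0,0,-0.67],[0,0,0,-0.3,0,0,-0.67],[0,0,0,-0.25,0,0,-0.67]]'>/dev/null
python3 -m jog '[[0,0,0,-0.25,0,0,-0.67],[0,0,0,-0.25,0,0,-0.67],[0,0,0,-0.25,0,0,-0.67],[0,0,0,0,0,0,-0.67]]'>/dev/null
python3 where.py
python3 - <<'E'
from h import *
c=cam('side'); cv2.imwrite('pics/s3.png',cv2.resize(c[0][125:325,185:380],None,fx=3,fy=3)[:,:,::-1])
E
```

```text
t 8.38 pos [ 0.4328 -0.1762  0.0633] board [ -88.4 -172. ] toolx in board [0. 1.] z [ 0. -0. -1.] open 0.013943324240563002 F [-0.7 -0.1  0.3] q [-0.55 -0.16  2.12 -0.    1.19 -0.46]
```

View pics/s3.png

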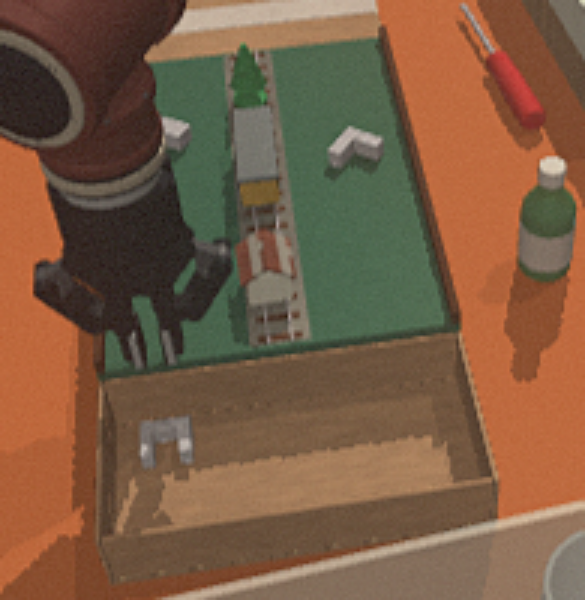

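The channel has dropped into the tray at (165,440) in the crop, and nothing else moved. Before the bar, I'll check knuckle clearance over the tree and hut.

```bash
python3 -m jog '[[0,0,0,0.1,0,-0.9,-0.67],[0,0,0,0,0,-0.9,-0.67]]'
python3 - <<'E'
from h import *
c=cam('side'); a=np.radians(-4.7); B=np.array([[np.cos(a),-np.sin(a)],[np.sin(a),np.cos(a)]])
n=np.array([*(B@[0,1]),0]); p0=np.array([*(B@[0,-.172]+[.535,-.012]),0])
K,R,t=c[1:]; o=-R.T@t
for u,v in [(232,250),(205,292),(100,330),(35,270),(172,365)]:
    d=R.T@np.linalg.inv(K)@np.array([185+u/3,125+v/3,1]); q=o+d*((p0+.012*-n-o)@n)/(d@n)
    print((u,v),'bx',round(float((q[:2]-[.535,-.012])@B[:,0])*1000),'z',q[2].round(3))
E
python3 where.py
```

```text
t: 8.68
tool_pos: [0.4326, -0.1721, 0.1175]
tool_rot: [-2.309, -2.129, 0.0]
contact_force: [0.3, -0.4, -0.2]
opening: 0.0143
grip_force: 0.0
(232, 250) bx -22 z 0.171
(205, 292) bx -44 z 0.135
(100, 330) bx -117 z 0.112
(35, 270) bx -145 z 0.175
(172, 365) bx -76 z 0.066
t 8.72 pos [ 0.435  -0.1735  0.1219] board [ -86.4 -169.1] toolx in board [-0.001  1.   ] z [ 0.005 -0.003 -1.   ] open 0.01408385580822212 F [ 2.5 -0.9  2.8] q [-0.54 -0.25  2.08  0.    1.3  -0.46]
```

```bash
python3 -m jog '[[0,0,0,0.9,0.05,-0.3,-0.67],[0,0,0,0.95,0.05,0,-0.67],[0,0,0,0.95,0.05,0,-0.67],[0,0,0,0.95,0.05,0,-0.67],[0,0,0,0.95,0.05,0,-0.67]]'>/dev/null
python3 -m jog '[[0,0,0,0.95,0.05,0,-0.67],[0,0,0,0.95,0,0,-0.67],[0,0,0,0.95,0,0,-0.67],[0,0,0,0.95,0,0,-0.67],[0,0,0,0.95,0,0,-0.67]]'>/dev/null
python3 -m jog '[[0,0,0,0,0,0,-0.67],[0,0,0,0,0,0,-0.67]]'>/dev/null
python3 where.py
```

```text
t 10.22 pos [0.4648 0.1089 0.1259] board [-79.9 114.7] toolx in board [-0.001  1.   ] z [-0.001 -0.    -1.   ] open 0.013649361827792571 F [-0.1 -0.1 -0. ] q [ 0.07 -0.22  2.05 -0.    1.31  0.16]
```

```bash
python3 -m jog '[[0,0,0,0,0,0.7,-0.67],[0,0,0,0,0,0.7,-0.67],[0,0,0,0,0,0.5,-0.67],[0,0,0,0,0,0.2,-0.67],[0,0,0,-0.2,0,0,-0.67]]'>/dev/null
python3 -m jog '[[0,0,0,-0.3,0,0,-0.67],[0,0,0,-0.3,0,0,-0.67],[0,0,0,-0.3,0,0,-0.67],[0,0,0,-0.3,0,0,-0.67],[0,0,0,-0.3,0,0,-0.67]]'>/dev/null
python3 -m jog '[[0,0,0,-0.3,0,0,-0.67],[0,0,0,-0.3,0,0,-0.67],[0,0,0,-0.3,0,0,-0.67],[0,0,0,-0.3,0,0,-0.67],[0,0,0,-0.3,0,0,-0.67]]'
python3 where.py
python3 - <<'E'
from h import *
c=cam('side'); cv2.imwrite('pics/s4.png',cv2.resize(c[0][125:325,185:380],None,fx=3,fy=3)[:,:,::-1])
E
```

```text
t: 12.1
tool_pos: [0.4572, 0.0129, 0.0633]
tool_rot: [-2.31, -2.129, 0.0]
contact_force: [0.1, 1.1, -0.2]
opening: 0.0141
grip_force: 0.3
t 12.1 pos [0.4572 0.0129 0.0633] board [-79.6  18.4] toolx in board [-0.001  1.   ] z [-0.  0. -1.] open 0.014138198237656666 F [ 0.1  1.1 -0.2] q [-0.13 -0.19  2.14  0.    1.19 -0.05]
```

View pics/s4.png

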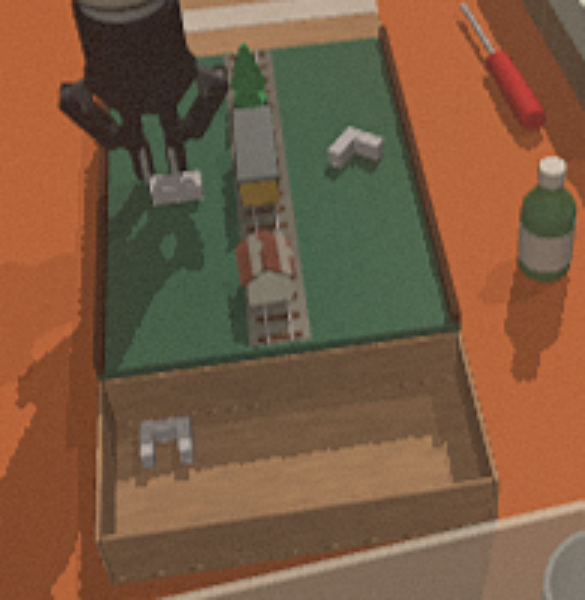

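The bar has turned flat across the lane at (176,187) but sits about 8 mm to the right of the fingers' middle. I'll back off, recentre and push on.

```bash
python3 -m jog '[[0,0,0,0.3,0,0,-0.67],[0,0,0,0,0.27,0,-0.67],[0,0,0,-0.3,0,0,-0.67],[0,0,0,-0.3,0,0,-0.67],[0,0,0,-0.3,0,0,-0.67]]'>/dev/null
python3 -m jog '[[0,0,0,-0.3,0,0,-0.67],[0,0,0,-0.3,0,0,-0.67],[0,0,0,-0.3,0,0,-0.67],[0,0,0,-0.3,0,0,-0.67],[0,0,0,-0.3,0,0,-0.67]]'>/dev/null
python3 -m jog '[[0,0,0,-0.3,0,0,-0.67],[0,0,0,-0.3,0,0,-0.67],[0,0,0,-0.3,0,0,-0.67],[0,0,0,-0.3,0,0,-0.67],[0,0,0,-0.3,0,0,-0.67]]'>/dev/null
python3 -m jog '[[0,0,0,-0.3,0,0,-0.67],[0,0,0,-0.3,0,0,-0.67],[0,0,0,-0.3,0,0,-0.67],[0,0,0,-0.3,0,0,-0.67],[0,0,0,-0.3,0,0,-0.67]]'>/dev/null
python3 -m jog '[[0,0,0,-0.3,0,0,-0.67],[0,0,0,-0.25,0,0,-0.67],[0,0,0,-0.25,0,0,-0.67],[0,0,0,-0.25,0,0,-0.67],[0,0,0,-0.1,0,0,-0.67]]'
python3 where.py
python3 - <<'E'
from h import *
c=cam('side'); cv2.imwrite('pics/s5.png',cv2.resize(c[0][125:325,185:380],None,fx=3,fy=3)[:,:,::-1])
E
```

```text
t: 15.28
tool_pos: [0.45, -0.1746, 0.0633]
tool_rot: [2.31, 2.129, -0.0]
contact_force: [-0.3, -0.2, -0.2]
opening: 0.0142
grip_force: 0.0
t 15.28 pos [ 0.45   -0.1746  0.0633] board [ -71.4 -169. ] toolx in board [-0.  1.] z [-0. -0. -1.] open 0.0142113407411635 F [-0.3 -0.2 -0.2] q [-0.52 -0.12  2.08 -0.    1.18 -0.44]
```

View pics/s5.png

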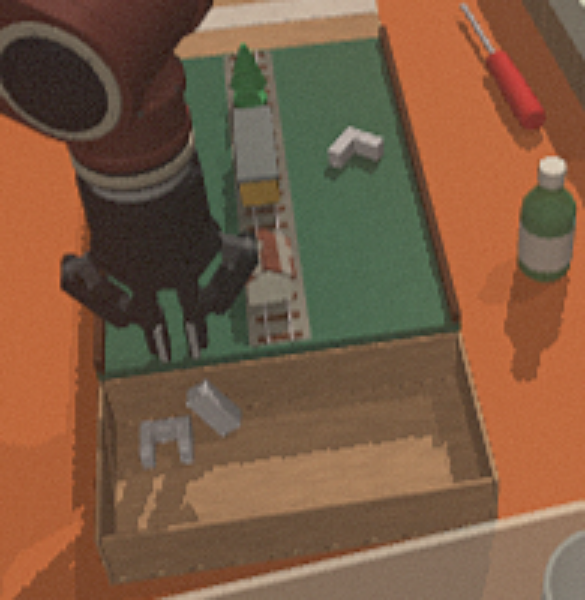

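The bar is in the tray at (213,405), and the hut, wagon and tree are undisturbed. Next is the angle: its corner points to +y at board (73,38), so the finger gap can cradle it. I'll lift, then cross over.

```bash
python3 -m jog '[[0,0,0,0.1,0,-0.95,-0.67],[0,0,0,0,0,-0.95,-0.67],[0,0,0,0,0,-0.95,-0.67],[0,0,0,0,0,-0.95,-0.67],[0,0,0,0,0,-0.2,-0.67]]'>/dev/null
python3 -m jog '[[0,0,0,0.8,0.5,0,-0.67],[0,0,0,0.8,0.5,0,-0.67],[0,0,0,0.8,0.5,0,-0.67],[0,0,0,0.8,0.5,0,-0.67],[0,0,0,0.8,0.5,0,-0.67]]'>/dev/null
python3 -m jog '[[0,0,0,0.8,0.5,0,-0.67],[0,0,0,0.8,0.5,0,-0.67],[0,0,0,0.8,0.5,0,-0.67],[0,0,0,0.8,0.5,0,-0.67],[0,0,0,0.8,0.4,0,-0.67]]'>/dev/null
python3 -m jog '[[0,0,0,0,0,0,-0.67],[0,0,0,0,0,0,-0.67]]'>/dev/null
python3 where.py
python3 - <<'E'
from h import *
c=cam('wrist'); a=np.radians(-4.7); B=np.array([[np.cos(a),-np.sin(a)],[np.sin(a),np.cos(a)]])
hsv=cv2.cvtColor(c[0],cv2.COLOR_RGB2HSV); m=((hsv[...,1]<50)&(hsv[...,2]>120)).astype(np.uint8)
n,l,s,ce=cv2.connectedComponentsWithStats(m)
for i in range(1,n):
    if s[i][4]>200:
        q=(ray(c,ce[i],.076)[:2]-[.535,-.012])@B*1000
        pts=np.argwhere(l==i)[:,::-1]
        ex=[((ray(c,p,.076)[:2]-[.535,-.012])@B*1000).round() .tolist() for p in (pts[pts[:,0].argmin()],pts[pts[:,1].argmin()],pts[pts[:,0].argmax()],pts[pts[:,1].argmax()])]
        print(ce[i].round(),s[i],q.round(1),ex)
E
```

```text
t 17.45 pos [0.6156 0.0558 0.1821] board [74.7 74.1] toolx in board [-0.001  1.   ] z [-0.002 -0.    -1.   ] open 0.014393540171493245 F [-0.5  0.2  0.3] q [-0.03  0.07  1.68 -0.    1.4   0.05]
[492.  29.] [489   0   6  63 292] [203.3 201.3] [[199.0, 216.0], [199.0, 220.0], [202.0, 220.0], [205.0, 180.0]]
[230. 166.] [ 193   67   63  219 2918] [  8.5 102.6] [[-16.0, 159.0], [-5.0, 176.0], [25.0, 19.0], [16.0, -4.0]]
[631. 186.] [611 139  29  81 990] [334.   87.1] [[316.0, 93.0], [330.0, 124.0], [330.0, 124.0], [336.0, 59.0]]
[313. 256.] [299 236  29  41 624] [75.3 24.8] [[63.0, 21.0], [77.0, 43.0], [87.0, 29.0], [64.0, 5.0]]
[216. 260.] [ 196  239   41   50 1581] [-8.9 21.1] [[-25.0, 39.0], [-24.0, 40.0], [7.0, 7.0], [4.0, -7.0]]
[286. 257.] [278 239  16  42 398] [51.6 23.3] [[44.0, 14.0], [51.0, 40.0], [58.0, 40.0], [52.0, 1.0]]
[339. 256.] [332 239  17  40 386] [98.  24.2] [[91.0, 40.0], [91.0, 40.0], [106.0, 13.0], [96.0, 4.0]]
[547. 314.] [ 519  287   52   73 2203] [288.5 -32.5] [[260.0, -15.0], [298.0, -5.0], [313.0, -48.0], [320.0, -82.0]]
```

```bash
python3 -m jog '[[0,0,0,0,0,0.9,-0.67],[0,0,0,0,0,0.9,-0.67],[0,0,0,0,0,0.9,-0.67],[0,0,0,0,0,0.9,-0.67],[0,0,0,0,0,0.35,-0.67]]'>/dev/null
python3 -m jog '[[0,0,0,-0.2,0,0,-0.67],[0,0,0,-0.3,0,0,-0.67],[0,0,0,-0.3,0,0,-0.67],[0,0,0,-0.3,0,0,-0.67],[0,0,0,-0.3,0,0,-0.67]]'>/dev/null
python3 -m jog '[[0,0,0,-0.3,0,0,-0.67],[0,0,0,-0.3,0,0,-0.67],[0,0,0,-0.3,0,0,-0.67],[0,0,0,-0.3,0,0,-0.67],[0,0,0,-0.3,0,0,-0.67]]'
python3 -m jog '[[0,0,0,-0.3,0,0,-0.67],[0,0,0,-0.3,0,0,-0.67],[0,0,0,-0.2,0,0,-0.67]]'>/dev/null
python3 where.py
cat > chk.py <<'E'
from meas import *
c=cam('side'); a=np.radians(-4.7); B=np.array([[np.cos(a),-np.sin(a)],[np.sin(a),np.cos(a)]])
b,l=blobs(c,(215,145,335,300))
for ce,s in b: print(ce.round(1),s,((ray(c,ce,.072)[:2]-[.535,-.012])@B*1000).round(),[((ray(c,p,.076)[:2]-[.535,-.012])@B*1000).round().tolist() for p in [(s[0],s[1]+s[3]/2),(s[0]+s[2],s[1]+s[3]/2)]])
E
python3 chk.py
```

```text
t: 19.38
tool_pos: [0.6092, -0.0311, 0.0648]
tool_rot: [-2.31, -2.129, -0.0]
contact_force: [0.6, 1.2, 1.0]
opening: 0.0142
grip_force: 0.5
t 19.75 pos [ 0.6072 -0.0551  0.0648] board [ 75.5 -37. ] toolx in board [-0.  1.] z [-0. -0. -1.] open 0.014291446497009048 F [-0.5  0.4 -0.1] q [-0.21  0.17  1.77 -0.    1.19 -0.13]
[270.  166.5] [263 161  13  16  65] [ 1. 61.] [[-17.0, 49.0], [15.0, 43.0]]
[273.4 218.4] [268 203  14  24 150] [  -6. -121.] [[-16.0, -112.0], [14.0, -117.0]]
[240.7 266.1] [231 257  24  21 115] [ -80. -238.] [[-99.0, -241.0], [-52.0, -250.0]]
```

Run:
```python
from meas import *
a=np.radians(-4.7); B=np.array([[np.cos(a),-np.sin(a)],[np.sin(a),np.cos(a)]])
f=lambda c,p:((ray(c,p,.074)[:2]-[.535,-.012])@B*1000).round().tolist()
c=cam('side'); 
for hi in (70,85,100):
  b,l=blobs(c,(288,165,335,235),hi)
  for ce,s in b: print(hi,ce.round(1),s,f(c,ce),f(c,(s[0],s[1]+s[3]/2)),f(c,(s[0]+s[2],s[1]+s[3]/2)))
c=cam('scene'); b,l=blobs(c,(270,165,420,235),130)
for ce,s in b: print('scene',ce.round(1),s,f(c,ce))
```

```text
70 [309.5 208.2] [ 288  170   46   65 1627] [77.0, -106.0] [32.0, -79.0] [135.0, -98.0]
85 [315.8 204.3] [296 170  37  65 847] [93.0, -96.0] [50.0, -82.0] [133.0, -97.0]
85 [291.1 192.1] [288 181  10  24 111] [42.0, -45.0] [35.0, -47.0] [58.0, -51.0]
85 [310.1 215. ] [308 210   5  12  37] [76.0, -127.0] [71.0, -129.0] [81.0, -131.0]
100 [306.2 195.1] [296 187  23  16 124] [76.0, -62.0] [53.0, -57.0] [105.0, -67.0]
100 [322.4 218.4] [308 188  25  47 302] [101.0, -142.0] [73.0, -115.0] [128.0, -125.0]
scene [357.5 193.2] [342 183  32  22 327] [-26.0, -12.0]
scene [369.3 217.7] [331 191  77  44 368] [16.0, 72.0]
scene [306.3 203.3] [303 199   7   9  49] [99.0, -58.0]
```

The angle is centred under the fingers at board (76,-62). I'll push it on over the end.

```bash
python3 -m jog '[[0,0,0,-0.3,0,0,-0.67],[0,0,0,-0.3,0,0,-0.67],[0,0,0,-0.3,0,0,-0.67],[0,0,0,-0.3,0,0,-0.67],[0,0,0,-0.3,0,0,-0.67]]'>/dev/null
python3 -m jog '[[0,0,0,-0.3,0,0,-0.67],[0,0,0,-0.3,0,0,-0.67],[0,0,0,-0.3,0,0,-0.67],[0,0,0,-0.3,0,0,-0.67],[0,0,0,-0.3,0,0,-0.67]]'>/dev/null
python3 -m jog '[[0,0,0,-0.3,0,0,-0.67],[0,0,0,-0.3,0,0,-0.67],[0,0,0,-0.25,0,0,-0.67],[0,0,0,-0.25,0,0,-0.67],[0,0,0,-0.25,0,0,-0.67]]'>/dev/null
python3 -m jog '[[0,0,0,0,0,0,-0.67],[0,0,0,0,0,0,-0.67]]'>/dev/null
python3 where.py
python3 - <<'E'
from h import *
c=cam('side'); cv2.imwrite('pics/s6.png',cv2.resize(c[0][125:325,185:380],None,fx=3,fy=3)[:,:,::-1])
E
```

```text
t 22.02 pos [ 0.5966 -0.1844  0.0647] board [  75.5 -166.8] toolx in board [-0.001  1.   ] z [-0.  0. -1.] open 0.014108642438024805 F [-0.1 -0.4  0.9] q [-0.42  0.21  1.74  0.    1.2  -0.34]
```

View pics/s6.png

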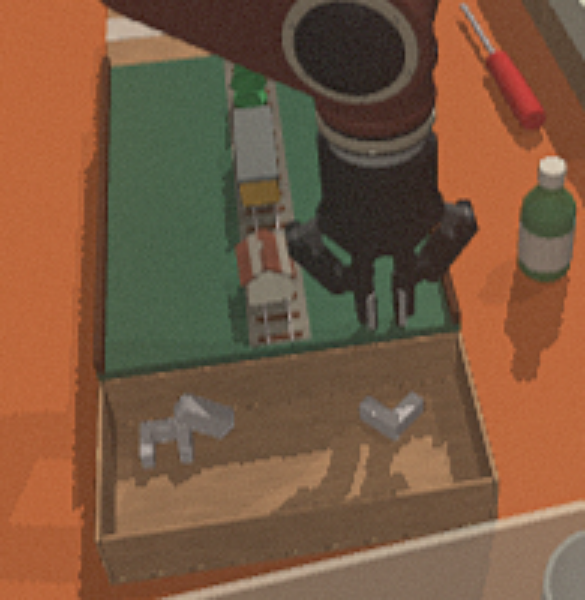

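All three lie in the tray: channel (165,440), bar (205,415), angle (392,415). I'll lift clear and hand in.

```bash
python3 -m jog '[[0,0,0,0,0,-0.8,-0.67],[0,0,0,0,0,-0.9,-0.67],[0,0,0,0,0,-0.9,-0.67],[0,0,0,0,0,0,-0.67],[0,0,0,0,0,0,-0.67]]'
python3 chk.py; python3 -c "
from station import finish_job
print(finish_job())"
```

```text
t: 22.7
tool_pos: [0.5961, -0.1841, 0.1416]
tool_rot: [-2.309, -2.128, 0.001]
contact_force: [-0.5, -0.3, 0.4]
opening: 0.0141
grip_force: 0.0
[270.4 168.6] [263 161  14  22 111] [ 1. 52.] [[-18.0, 38.0], [16.0, 31.0]]
[277.9 217.2] [268 189  21  50 338] [   5. -119.] [[-16.0, -109.0], [30.0, -117.0]]
[245.4 263.4] [234 257  21  15  79] [ -71. -233.] [[-93.0, -235.0], [-52.0, -242.0]]
[315.2 261.4] [305 256  21  12 106] [  67. -253.] [[47.0, -254.0], [88.0, -261.0]]
the job is handed in; nothing more can be done
None
```

I handed the job in at about 23 s of the 67 s: in the last picture all three offcuts lie in the tray, and the wagon, hut and table items in view look undisturbed; the hand-in gave no verdict.

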